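# Load a thin-layer spotter and hold its spring arm at the 60 mm mark

## Task

Set up the thin-layer spotter: take the flat-topped spotting pin out of the three-hole stand and push it fully home in the hole at the tip of the spotter's arm. Then squeeze the arm's grip so that the lock button in its side goes in and frees the arm, draw the arm out to the 60 mm mark (its third long line level with the mouth of the sleeve) and stay there: a spring pulls the arm back, so the program finishes still squeezing the grip and holding the arm steady at that mark, with the pin still home. Leave the dome-topped scriber in the stand and do not knock over the beaker.

Things in the scene. Friction and masses are not known exactly. Their poses are not given: they have to be found in the camera images.
- spotter: Spotter, fixed: grey base 310 x 130 x 12 mm (x -165 to +145, y +-65 mm) with a small white plate on it; at its +x end a grey post with a square aluminium sleeve (x +25 to +140, y +-21, top 75.5 mm above the worktop), out of which a steel arm telescopes along the unit's -x. Origin: on the worktop, under the arm's centre line; z up.
- hole_mouth (a point): Centre of the mouth of the vertical through hole in the aluminium head at the arm's tip, on the head's flat top, 73 mm above the worktop; axes as the spotter's. Hole 8 mm wide, 22 mm long, with a 1.5 mm chamfer; head 36 (x) x 30 (y) x 22 mm. Travels with the arm.
- squeeze_grip (a point): Centre of the squeeze grip, a grey block on the arm, 40 (x) x 30 (y) x 22 (z) mm, 62 mm above the worktop, 53 mm from the hole towards the sleeve (+x), 40 mm from the sleeve's mouth when home; axes as the spotter's. The black lock button (26 x 13 mm) stands 6 mm proud of its -y side: 36 mm over the button, 30.5 mm with it in. Pinch across y, from above. Travels with the arm.
- boom (a joint): Arm drawn out of the sleeve, m: 0 = home; grows towards the spotter's -x; stop at 0.085. 0.060 = 60 mm mark: third long line across the tube's top at the sleeve's mouth (long lines every 20 mm, short ones between). A spring pulls it home with 3 N at 0, 4.8 N at 0.060. Locked at home (about 1 mm of play) until the button is in.
- lock_button (a joint): How far the lock button is pressed in, m: 0 = out (locks the arm when home), 0.0055 = fully in; it moves along the spotter's +y, needs about 5 N and springs out when let go. The latch is clear from 0.0045.
- spotting_pin: Loose, about 30 g, upright in an end hole of the stand. Flat-topped knurled aluminium barrel 16 mm in diameter, 34 mm tall; under it a steel shank 6 mm in diameter, 24 mm long, with a tapered foot and a capillary 2 mm in diameter that reaches 53 mm below the barrel. Origin: centre of the barrel's flat underside (it rests on the arm's head when home); z up.
- scriber: Loose, stands in the other end hole of the stand: black barrel 22 mm in diameter with a domed top, 41 mm tall in all above the stand. Origin: centre of the barrel's underside. Stays where it is.
- stand: Fixed grey block 50 (x) x 150 (y) x 62 (z) mm on a 6 mm foot plate 66 x 166 mm, with three vertical holes 9 mm in diameter, 58 mm deep, in a row along its y at -50, 0 and +50 mm; the middle one is empty. Origin: centre of its underside. Between it and the spotter a round blue centrifuge with a clear domed lid is fixed on the worktop, about 150 mm across and 130 mm tall with the lid shut: pass above it.
- chamber: Loose glass beaker, 78 mm wide, 93 mm tall, standing on the worktop; origin: centre of its underside. Stays standing.
Things that resemble listed ones, but are neither listed nor needed, are in the scene too. What is shaped like the chamber but red is not meant.

How it is judged:
On the way, in this order (a step that is already met when the one before it is completed fails the run):
1. the spotting pin sits fully home and upright in the arm's hole while the arm is still home (z of spotting_pin in the frame of hole_mouth between -0.003 and 0.003 m and horizontal distance between spotting_pin and hole_mouth below 0.003 m and angle between the z axis of spotting_pin and the z axis of spotter, either way round below 0.08 rad and value of joint boom below 0.003 m), for 0.2 s.
2. the lock button is squeezed in and the arm has left its locked place (value of joint lock_button above 0.004 m and value of joint boom above 0.01 m), for 0.1 s.
At the end, for the whole second after the job is handed in: The arm is held steady at the 60 mm mark within 2.5 mm, the button still squeezed in by 4 mm or more; the pin is home in the arm's hole (within 3 mm in height and off the axis, upright within 0.08 rad), the scriber within 30 mm of its start, the beaker upright (value of joint boom between 0.0575 and 0.0625 m and velocity of joint boom between -0.01 and 0.01 m/s and value of joint lock_button above 0.004 m and z of spotting_pin in the frame of hole_mouth between -0.003 and 0.003 m and horizontal distance between spotting_pin and hole_mouth below 0.003 m and angle between the z axis of spotting_pin and the z axis of spotter, either way round below 0.08 rad and distance of scriber from where it was at the start of the episode below 0.03 m and angle between chamber's own z axis and vertical below 0.5 rad); the arm keeps its last pose, push and grip.
It fails at once if the scriber is taken out or knocked out of its place (distance of scriber from where it was at the start of the episode above 0.03 m).
It fails at once if the beaker is knocked over (angle between chamber's own z axis and vertical above 0.5 rad).
It also fails if it takes over 61 s, if anything falls off the work surface, if the arm or the gripper's body presses on something with over 40 N, if the wrist force passes 120 N, or if a joint passes its speed limit or range.

## Robot

A 7-joint arm with a two-finger parallel gripper is mounted at the origin on a cart in front of the work surface, level with it; the furniture and walls round the work are solid. World frame = base frame: x ahead of the robot, y to its left, z up, the work surface at z = 0. Lengths are in m, angles in rad, forces in N, time in s.
With the tool pointing down it reaches from about 0.4 to 0.925 m from the base axis. Payload 4.1 kg.
Tool frame: the origin (TCP) lies at the very end of the fingers, on their centre line; the grasp point (between the pads) lies 19 mm behind it; z points along the fingers, y is the direction in which the jaws open and shut (so a half turn about z gives the same grasp; the last joint's range is limited). The gripper opens to 85 mm and grips with 20 to 120 N. Pads are 22 mm wide; open, the fingers measure 114 mm over their backs; the gripper's body (76 mm by 85 mm) begins 54 mm behind the grasp point. The pads swing forward as they close: fully open they stand 13 mm farther back than shut.
Start: joints at [1.066, 0.398, 0.045, 1.537, -0.019, 1.207, -0.051], TCP at [0.257, -0.597, 0.231] pointing down, gripper open.
Joint ranges: [-2.82, 2.82], [-0.49, 2.23], [-1.37, 1.46], [0, 2.46], [-1.36, 4.5], [0.23, 2], [-2.94, 2.94]. Speed limits (rad/s): [2.57, 2.57, 3.14, 3.14, 3.14, 3.14, 3.14].

## Interface

Orientations are given as a unit quaternion [x, y, z, w].
In Python, from rig import monitor, cams, sign_off gives the robot as it stands.
- The arm moves only by the tool step_arm, never from a script. Its argument "deltas" is one flat list of numbers, 7 for each row, row after row: the shift along the tool's x, y, z in m, then the turn, a rotation vector about the tool's x, y, z in degrees, then the finger opening in m, from 0 to 0.0854. A call has 1 to 5 rows; each row shifts and turns the commanded pose from where the row before left it, along the tool's axes as they then stand; what a row does not reach is not made up. A row lasts 1/8 s, in which the tool goes at most 62.5 mm and 10.7 degrees, less where a joint would pass 70% of its speed; a pose out of reach is approached as far as the arm can. A call with a gripper value outside its range is refused whole. The fingers move at their own pace and stop on an object; "grip_force" is the grip in N (left out, the last holds). Time passes only in rows, so rows that do not move let the fingers close. It gives the time, the measured TCP pose, the force and the opening at its end, in the units of the state.
- monitor.read_state(): the state, without advancing time (a new reading comes with each control period).
- cams.camera(name): name is "scene" or "top"; returns a dict with "frame" (480x640x3 uint8, red, green, blue), "mtx" (3x3 intrinsics, pixels), "rvec" (rotation vector, rad) and "tvec" (3), from world to camera coordinates, as OpenCV has them. Camera axes: x right, y down, z forward; pixel columns grow to the right and rows downward; lengths in m; the calibration is good to about 2 mm. A picture is of the moment at which its call begins. There is no depth.
- sign_off(): hands the job in, once; it reports no verdict.
The state is a dict: "time_s": time; "q": joint angles; "qvel": joint speeds; "tau": joint torques, N m; "ee_pos": TCP position; "tcp_rot": TCP orientation; "force": force on the tool from outside, world axes, zero at the start; "torque": the same for the moment, N m; "finger_gap": opening from 0.0 (shut) to 1.0 (fully open).
Only numpy, scipy, OpenCV 4.12 (cv2) and the standard library are available. Lean on these libraries where they do the work, as an engineer would, in place of code of your own. Each camera call takes 0.05 s, during which the arm holds its last target.

## Working session

There is one attempt and no reset: what is moved stays moved. The work goes in short steps, Python scripts to look and compute and a tool call to move; the robot and the scene stay as the last step left them, time stands still between calls to the robot, and variables do not carry over. Pictures are saved under pics/ and viewed, and the job is handed in when it is done.

Besides the shell and the picture viewer there is one more tool, called after ">>>" by a JSON object that holds its "name" and its "arguments", one argument or row to a line. step_arm: Moves the arm, as the interface text tells. Its arguments: {"type":"object","properties":{"deltas":{"type":"array","items":{"type":"number"}},"grip_force":{"type":"number"}},"required":["deltas"]}

```bash
mkdir -p pics; ls; python3 - <<'E'
from rig import monitor,cams
import cv2,numpy as np
s=monitor.read_state();print(s)
for n in("scene","top"):
    c=cams.camera(n);cv2.imwrite(f"pics/{n}0.png",c["frame"][:,:,::-1]);print(n,c["mtx"].tolist(),c["rvec"],c["tvec"])
    R=cv2.Rodrigues(np.array(c["rvec"]))[0];print(-R.T@np.array(c["tvec"]).ravel())
E
```

```text
pics
{'time_s': 0.0, 'q': array([ 1.06598326,  0.39917445,  0.04502368,  1.53790159, -0.01871071,
        1.2068537 , -0.05070602]), 'qvel': array([ 1.03883249e-03,  5.79194146e-05,  1.22682577e-04, -1.44838301e-03,
       -2.76906997e-04,  1.08878071e-03,  7.39971008e-04]), 'tau': array([-1.44033718e-03, -4.75127327e+01,  1.36391200e+00, -2.54220790e+01,
        1.16374667e-02,  9.48408851e-03,  1.09754433e-05]), 'ee_pos': array([ 0.25637757, -0.59661673,  0.23026497]), 'tcp_rot': array([ 9.79473339e-01,  2.01571478e-01, -2.50775228e-04, -9.24397393e-04]), 'force': array([ 0.45601356, -0.65327923,  0.87116197]), 'torque': array([ 0.02275491, -0.00548032, -0.02308392]), 'finger_gap': 1.0022910879907205}
scene [[593.5015181976003, 0.0, 328.04447715768714], [0.0, 593.5015181976003, 240.57455159173165], [0.0, 0.0, 1.0]] [ 0.69664259 -2.4937992   1.3146066 ] [0.47133239 0.18980243 1.01198316]
[0.0400948  0.86880244 0.72516468]
top [[530.7005734804093, 0.0, 315.5493804400309], [0.0, 530.7005734804093, 242.3861433845619], [0.0, 0.0, 1.0]] [ 2.18475225 -2.16756915  0.0599413 ] [0.04711923 0.50866059 1.09296906]
[0.42794489 0.03157553 1.12756522]
```

View pics/scene0.png

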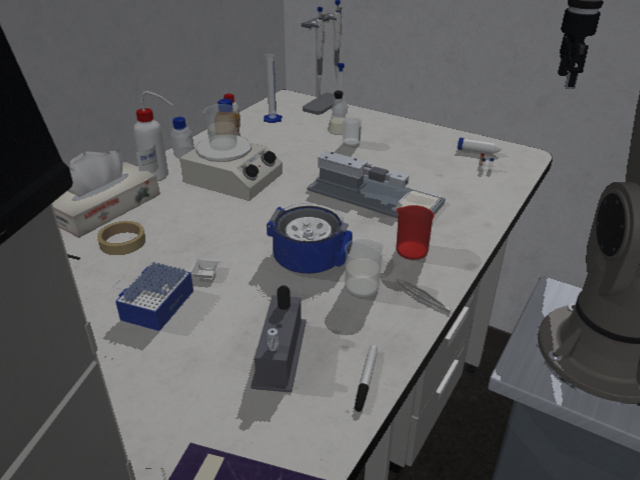

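View pics/top0.png

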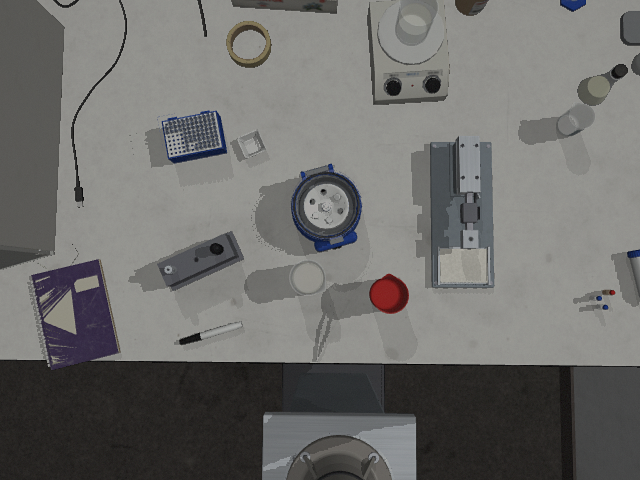

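The scene view shows the stand at about (278,345), with the pin at the near end and the black scriber at the far end. The top view shows the spotter at (462,215), with its head near (470,238) and its arm pointing at the robot. The pin is at (168,270), the scriber at (216,249), the beaker at (307,278) and the centrifuge at (327,207).

```bash
python3 - <<'E'
import cv2
t=cv2.imread("pics/top0.png");s=cv2.imread("pics/scene0.png")
a=cv2.resize(t[125:300,420:505],None,fx=3.4,fy=3.4,interpolation=cv2.INTER_CUBIC)
b=cv2.resize(t[225:295,150:250],None,fx=5,fy=5,interpolation=cv2.INTER_CUBIC)
cv2.imwrite("pics/a.png",a);cv2.imwrite("pics/b.png",b)
c=cv2.resize(s[140:230,300:450],None,fx=5,fy=5,interpolation=cv2.INTER_CUBIC)
d=cv2.resize(s[275:400,240:320],None,fx=4.5,fy=4.5,interpolation=cv2.INTER_CUBIC)
cv2.imwrite("pics/c.png",c);cv2.imwrite("pics/d.png",d)
E
```

```text
(no output)
```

View pics/a.png

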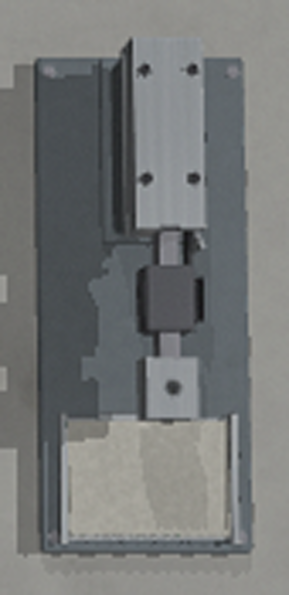

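View pics/b.png

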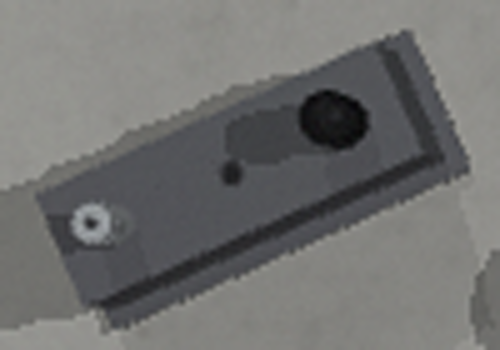

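View pics/c.png

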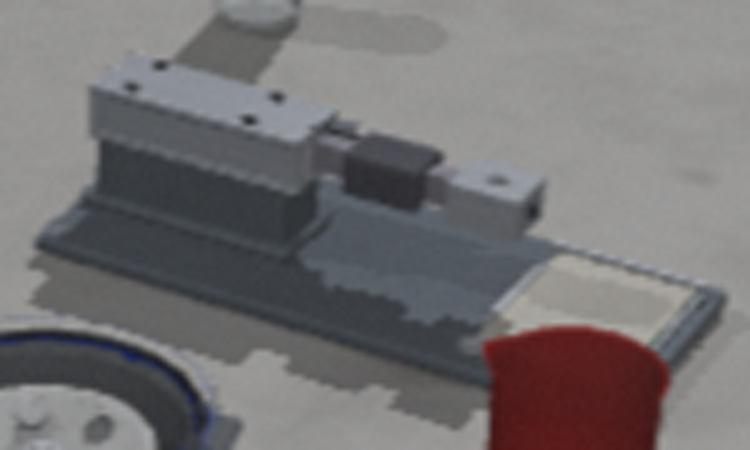

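View pics/d.png

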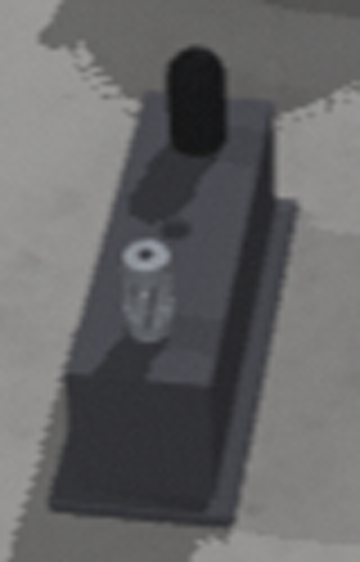

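The crops show the head's hole at top-view (470.8,238.7) and scene (400,176). The pin's top dot is at top-view (168,269.5) and scene (272.5,331.5). The sleeve screws are visible and give the unit's yaw.

```bash
cat > h.py <<'E'
import cv2,numpy as np
from rig import monitor,cams
from scipy.spatial.transform import Rotation as Ro
def cal(c): return np.array(c["mtx"]),cv2.Rodrigues(np.array(c["rvec"]))[0],np.array(c["tvec"]).ravel()
def plane(c,uv,z):
    K,R,t=cal(c);d=R.T@np.linalg.inv(K)@np.array([uv[0],uv[1],1.]);o=-R.T@t
    return o+d*(z-o[2])/d[2]
def tri(c1,u1,c2,u2):
    P=[]
    A=[]
    for c,u in((c1,u1),(c2,u2)):
        K,R,t=cal(c);P=K@np.c_[R,t];A+= [u[0]*P[2]-P[0],u[1]*P[2]-P[1]]
    A=np.array(A);x=np.linalg.lstsq(A[:,:3],-A[:,3],rcond=None)[0]
    return x,A[:,:3]@x+A[:,3]
def proj(c,p): 
    return cv2.projectPoints(np.array(p,float).reshape(-1,3),np.array(c["rvec"]),np.array(c["tvec"]),np.array(c["mtx"]),None)[0].reshape(-1,2)
def dark(f,uv,r=4):
    g=cv2.cvtColor(f,cv2.COLOR_RGB2GRAY).astype(float);u,v=int(round(uv[0])),int(round(uv[1]))
    w=g[v-r:v+r+1,u-r:u+r+1];b=np.median(w);m=np.clip(b-w-12,0,None)
    n,l=cv2.connectedComponents((m>0).astype(np.uint8)); k=l[r,r]; m=m*(l==k) if k else m
    yy,xx=np.mgrid[v-r:v+r+1,u-r:u+r+1];return np.array([(m*xx).sum(),(m*yy).sum()])/m.sum()
E
python3 - <<'E'
from h import *
S=cams.camera("scene");T=cams.camera("top")
ht=dark(T["frame"],(470.8,238.7));hs=dark(S["frame"],(400,176),3);print("hole",ht,hs,tri(T,ht,S,hs),plane(T,ht,.073),plane(S,hs,.073))
pt=dark(T["frame"],(168.1,269.5),1);ps=dark(S["frame"],(272.6,331.6),1);print("pin",pt,ps,tri(T,pt,S,ps))
for z in(.096,.102):print(plane(T,(168.1,269.5),z),plane(S,(272.5,331.5),z))
sc=[((x+.5)/3.4+419.5,(y+.5)/3.4+124.5) for x,y in((145,69),(193,69),(146,178),(194,177))]
sd=[dark(T["frame"],p,3) for p in sc];P=np.array([plane(T,p,.0755) for p in sd]);print(P)
for a,b in((0,2),(1,3)):d=P[a]-P[b];print(np.degrees(np.arctan2(d[1],d[0])))
# middle hole/stand holes
mh=((231.5)/5+149.5,(173.5)/5+224.5);print("mid",plane(T,dark(T["frame"],mh,3),.068),plane(T,dark(T["frame"],mh,3),.062))
ms=((177.5)/4.5+239.5,230.5/4.5+274.5);print(tri(T,dark(T["frame"],mh,3),S,dark(S["frame"],ms,2)))
q=Ro.from_quat(monitor.read_state()["tcp_rot"]).as_matrix();print(q)
E
```

```text
hole [470.46146435 238.56936416] [399.125      175.68229167] (array([ 0.51354378, -0.25689371,  0.07455202]), array([-0.11671088, -0.26847573,  0.26132433,  0.01286074])) [ 0.51417666 -0.25710606  0.073     ] [ 0.51427864 -0.25977308  0.073     ]
pin [167.67105263 269.19736842] [272.26724138 331.23275862] (array([0.44795492, 0.33736399, 0.09758195]), array([-0.04118499, -0.07661797,  0.07689201,  0.01246965]))
[0.44754651 0.3370579  0.096     ] [0.4482128  0.33627644 0.096     ]
[0.4474325  0.33528109 0.102     ] [0.4443208  0.34135485 0.102     ]
[[ 0.7017946  -0.24171357  0.0755    ]
 [ 0.70217505 -0.26988012  0.0755    ]
 [ 0.6368999  -0.24197126  0.0755    ]
 [ 0.63731918 -0.26990025  0.0755    ]]
0.22750928307413085
0.017783658608329166
mid [0.46894864 0.28990568 0.068     ] [0.46918084 0.29136853 0.062     ]
 ** On entry to DLASCL parameter number  4 had an illegal value
 ** On entry to DLASCL parameter number  4 had an illegal valueh.py:21: RuntimeWarning: invalid value encountered in divide
  yy,xx=np.mgrid[v-r:v+r+1,u-r:u+r+1];return np.array([(m*xx).sum(),(m*yy).sum()])/m.sum()
Traceback (most recent call last):
  File "h.py", line 13, in tri
    A=np.array(A);x=np.linalg.lstsq(A[:,:3],-A[:,3],rcond=None)[0]
                    ~~~~~~~~~~~~~~~^^^^^^^^^^^^^^^^^^^^^^^^^^^^
numpy.linalg.LinAlgError: SVD did not converge in Linear Least Squares
```

The pin's top triangulates to z ≈ 0.097, so the stand's top is at 62 mm and the pin is at (0.4478, 0.3367). I'll turn the tool to yaw 90° (tool x = world y, tool y = world x) so the pin stays visible between the fingers. I'll lift in the same rows.

>>> {"name": "step_arm", "arguments": {
  "deltas": [0, 0, -0.015, 0, 0, -9.5, 0.0854, 0, 0, -0.02, 0, 0, -9.5, 0.0854, 0, 0, -0.02, 0, 0, -9.5, 0.0854, 0, 0, -0.02, 0, 0, -9.5, 0.0854, 0, 0, -0.015, 0, 0, -9.5, 0.0854]
}}

```text
time_s: 0.82
ee_pos: [0.2566, -0.5973, 0.3221]
tcp_rot: [0.814, 0.581, -0.0, 0.0]
force: [0.2, 0.3, -0.3]
finger_gap: 1.001
```

>>> {"name": "step_arm", "arguments": {
  "deltas": [0, 0, 0, 0, 0, -9.6, 0.0854, 0, 0, 0, 0, 0, -9.6, 0.0854, 0.04, 0.03, 0, 0, 0, 0, 0.0854, 0.05, 0.03, 0, 0, 0, 0, 0.0854, 0.05, 0.03, 0, 0, 0, 0, 0.0854]
}}

```text
time_s: 1.45
ee_pos: [0.3474, -0.4557, 0.3211]
tcp_rot: [0.708, 0.707, 0.0, -0.0]
force: [0.2, -0.6, 0.2]
finger_gap: 1.001
```

>>> {"name": "step_arm", "arguments": {
  "deltas": [0.055, 0.02, 0, 0, 0, 0, 0.0854, 0.055, 0.02, 0, 0, 0, 0, 0.0854, 0.055, 0.02, 0, 0, 0, 0, 0.0854, 0.055, 0.02, 0, 0, 0, 0, 0.0854, 0.055, 0.02, 0, 0, 0, 0, 0.0854]
}}

```text
time_s: 2.08
ee_pos: [0.4472, -0.1805, 0.3213]
tcp_rot: [0.707, 0.707, -0.0, 0.0]
force: [1.4, 0.2, 0.3]
finger_gap: 1.001
```

>>> {"name": "step_arm", "arguments": {
  "deltas": [0.055, 0, 0, 0, 0, 0, 0.0854, 0.055, 0, 0, 0, 0, 0, 0.0854, 0.055, 0, 0, 0, 0, 0, 0.0854, 0.055, 0, 0, 0, 0, 0, 0.0854, 0.055, 0, 0, 0, 0, 0, 0.0854]
}}

```text
time_s: 2.7
ee_pos: [0.4468, 0.0942, 0.3214]
tcp_rot: [0.708, 0.707, 0.0, 0.001]
force: [0.6, -0.0, -0.7]
finger_gap: 1.002
```

>>> {"name": "step_arm", "arguments": {
  "deltas": [0.055, 0, 0, 0, 0, 0, 0.0854, 0.055, 0, 0, 0, 0, 0, 0.0854, 0.055, 0, 0, 0, 0, 0, 0.0854, 0.05, 0, 0, 0, 0, 0, 0.0854, 0.028, 0, 0, 0, 0, 0, 0.0854]
}}

```text
time_s: 3.32
ee_pos: [0.4463, 0.3384, 0.3211]
tcp_rot: [0.706, 0.708, 0.0, -0.001]
force: [-0.3, -0.5, -0.2]
finger_gap: 1.0
```

>>> {"name": "step_arm", "arguments": {
  "deltas": [0, 0, 0.05, 0, 0, 0, 0.0854, 0, 0, 0.05, 0, 0, 0, 0.0854, 0, 0, 0.03, 0, 0, 0, 0.0854, 0, 0, 0, 0, 0, 0, 0.0854]
}}

```text
time_s: 3.82
ee_pos: [0.4461, 0.334, 0.1889]
tcp_rot: [0.707, 0.707, -0.003, -0.0]
force: [0.2, 0.4, -0.7]
finger_gap: 1.002
```

```bash
python3 - <<'E'
from h import *
for n in("scene","top"):
    c=cams.camera(n);cv2.imwrite(f"pics/{n}1.png",c["frame"][:,:,::-1])
s=monitor.read_state();print(s["ee_pos"],s["q"])
t=cv2.imread("pics/top1.png")[180:330,100:260];s=cv2.imread("pics/scene1.png")[220:400,180:340]
cv2.imwrite("pics/e.png",np.hstack([cv2.resize(t,(400,375)),cv2.resize(s,(400,375))]))
E
```

```text
[0.44780046 0.33613388 0.19223008] [-0.00224045  0.38439397 -0.90257594  1.78466218  0.33130907  1.13197605
 -1.01323895]
```

View pics/e.png

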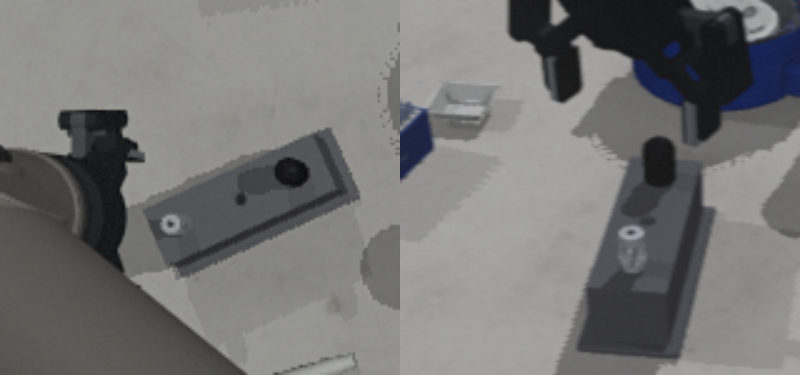

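Both views show the open fingers above the pin, straddling it along x. I'll go down to TCP z = 0.068 and close gently.

>>> {"name": "step_arm", "arguments": {
  "deltas": [0, 0, 0.04, 0, 0, 0, 0.0854, 0, 0, 0.04, 0, 0, 0, 0.0854, 0, 0, 0.03, 0, 0, 0, 0.0854, 0, 0, 0.014, 0, 0, 0, 0.0854, 0, 0, 0, 0, 0, 0, 0.0854]
}}

```text
time_s: 4.55
ee_pos: [0.4479, 0.336, 0.0679]
tcp_rot: [0.707, 0.707, 0.0, 0.0]
force: [0.4, 0.3, 0.8]
finger_gap: 1.0
```

```bash
python3 - <<'E'
from h import *
for n in("scene","top"):
    c=cams.camera(n);cv2.imwrite(f"pics/{n}2.png",c["frame"][:,:,::-1])
s=monitor.read_state();print(s["ee_pos"],s["force"])
t=cv2.imread("pics/top2.png")[180:330,100:260];s=cv2.imread("pics/scene2.png")[250:400,200:360]
cv2.imwrite("pics/f.png",np.hstack([cv2.resize(t,(400,375)),cv2.resize(s,(400,375))]))
E
```

```text
[0.44843902 0.3366618  0.0689332 ] [0.31425073 0.40363459 0.10810535]
```

View pics/f.png

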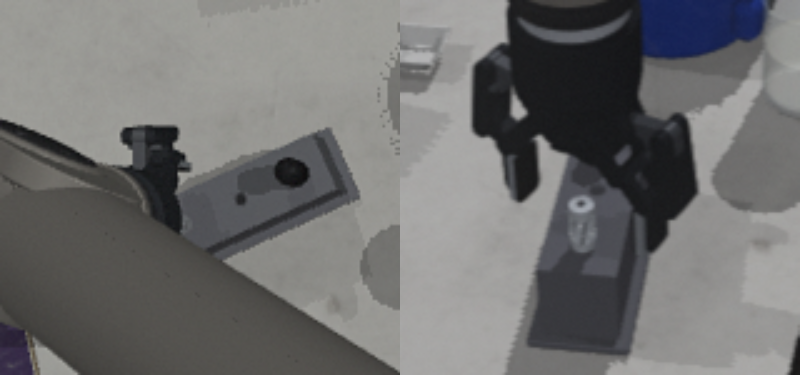

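The pin stands between the open fingers, so I'll close on it.

>>> {"name": "step_arm", "arguments": {
  "deltas": [0, 0, 0, 0, 0, 0, 0.005, 0, 0, 0, 0, 0, 0, 0.005, 0, 0, 0, 0, 0, 0, 0.005, 0, 0, 0, 0, 0, 0, 0.005, 0, 0, 0, 0, 0, 0, 0.005],
  "grip_force": 40
}}

```text
time_s: 5.28
ee_pos: [0.4474, 0.3356, 0.0675]
tcp_rot: [0.707, 0.707, -0.0, 0.0]
force: [-0.5, -0.8, 2.4]
finger_gap: 0.173
```

>>> {"name": "step_arm", "arguments": {
  "deltas": [0, 0, 0, 0, 0, 0, 0.005, 0, 0, 0, 0, 0, 0, 0.005, 0, 0, -0.01, 0, 0, 0, 0.005, 0, 0, -0.02, 0, 0, 0, 0.005, 0, 0, -0.03, 0, 0, 0, 0.005]
}}

```text
time_s: 5.9
ee_pos: [0.4465, 0.3353, 0.1282]
tcp_rot: [0.707, 0.707, -0.001, -0.0]
force: [-0.0, 0.1, -1.4]
finger_gap: 0.173
```

>>> {"name": "step_arm", "arguments": {
  "deltas": [0, 0, -0.04, 0, 0, 0, 0.005, 0, 0, -0.04, 0, 0, 0, 0.005, 0, 0, -0.04, 0, 0, 0, 0.005, 0, 0, -0.04, 0, 0, 0, 0.005, 0, 0, -0.03, 0, 0, 0, 0.005]
}}

```text
time_s: 6.52
ee_pos: [0.4466, 0.3363, 0.3204]
tcp_rot: [0.707, 0.707, 0.001, 0.0]
force: [-0.3, 0.5, -1.2]
finger_gap: 0.172
```

```bash
python3 - <<'E'
from h import *
for n in("scene","top"):
    c=cams.camera(n);cv2.imwrite(f"pics/{n}3.png",c["frame"][:,:,::-1])
s=monitor.read_state();print(s["ee_pos"],s["force"])
E
```

```text
[0.44770746 0.33768378 0.32198115] [ 0.11550796  1.74792814 -0.54458479]
```

View pics/scene3.png

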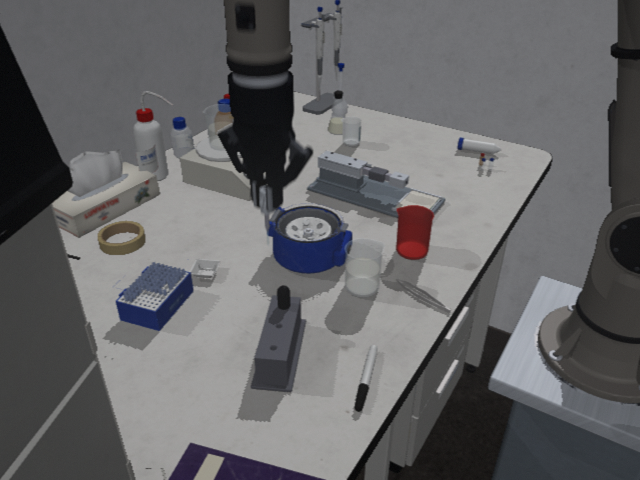

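The pin hangs in the fingers with its tip at about (268,240), and its stand hole is empty. I'll now carry it at z = 0.32 to above the head.

>>> {"name": "step_arm", "arguments": {
  "deltas": [-0.03, 0.004, 0, 0, 0, 0, 0.005, -0.05, 0.006, 0, 0, 0, 0, 0.005, -0.055, 0.006, 0, 0, 0, 0, 0.005, -0.055, 0.006, 0, 0, 0, 0, 0.005, -0.055, 0.006, 0, 0, 0, 0, 0.005]
}}

```text
time_s: 7.25
ee_pos: [0.4742, 0.089, 0.3169]
tcp_rot: [0.707, 0.707, -0.001, -0.0]
force: [0.6, 0.1, -0.3]
finger_gap: 0.172
```

>>> {"name": "step_arm", "arguments": {
  "deltas": [-0.055, 0.006, 0, 0, 0, 0, 0.005, -0.055, 0.006, 0, 0, 0, 0, 0.005, -0.055, 0.006, 0, 0, 0, 0, 0.005, -0.055, 0.006, 0, 0, 0, 0, 0.005, -0.055, 0.006, 0, 0, 0, 0, 0.005]
}}

```text
time_s: 7.88
ee_pos: [0.5043, -0.1854, 0.3169]
tcp_rot: [0.707, 0.707, -0.0, -0.001]
force: [0.6, 0.3, -0.2]
finger_gap: 0.175
```

>>> {"name": "step_arm", "arguments": {
  "deltas": [-0.045, 0.005, 0, 0, 0, 0, 0.005, -0.029, 0.003, 0, 0, 0, 0, 0.005, 0, 0, 0.05, 0, 0, 0, 0.005, 0, 0, 0.05, 0, 0, 0, 0.005, 0, 0, 0.04, 0, 0, 0, 0.005]
}}

```text
time_s: 8.5
ee_pos: [0.5114, -0.2575, 0.1749]
tcp_rot: [0.707, 0.707, -0.0, -0.002]
force: [0.2, -0.2, -0.6]
finger_gap: 0.172
```

>>> {"name": "step_arm", "arguments": {
  "deltas": [0, 0, 0.02, 0, 0, 0, 0.005, 0, 0, 0.01, 0, 0, 0, 0.005, 0, 0, 0, 0, 0, 0, 0.005, 0, 0, 0, 0, 0, 0, 0.005]
}}

```text
time_s: 9.0
ee_pos: [0.5136, -0.2586, 0.1484]
tcp_rot: [0.707, 0.707, 0.0, 0.001]
force: [0.4, -0.2, -0.4]
finger_gap: 0.173
```

```bash
python3 - <<'E'
from h import *
for n in("scene","top"):
    c=cams.camera(n);cv2.imwrite(f"pics/{n}4.png",c["frame"][:,:,::-1])
P=[]
for i in range(3): s=monitor.read_state();P.append(s["ee_pos"]);cams.camera("top")
print(P,s["force"],s["tcp_rot"],s["q"])
t=cv2.imread("pics/top4.png")[150:300,400:560];s=cv2.imread("pics/scene4.png")[90:210,340:468]
cv2.imwrite("pics/g.png",np.hstack([cv2.resize(t,(400,375)),cv2.resize(s,(400,375),interpolation=2)]))
E
```

```text
[array([ 0.51363785, -0.25863937,  0.14845775]), array([ 0.51349883, -0.25867588,  0.14831642]), array([ 0.51333408, -0.25863296,  0.14814887])] [-0.04614554  0.11812346 -0.78255919] [7.07407522e-01 7.06805512e-01 1.35952211e-04 7.39630936e-04] [ 0.81759859  0.38054082 -0.53312799  1.80248455  0.22427296  1.0172579
  0.19643883]
```

View pics/g.png

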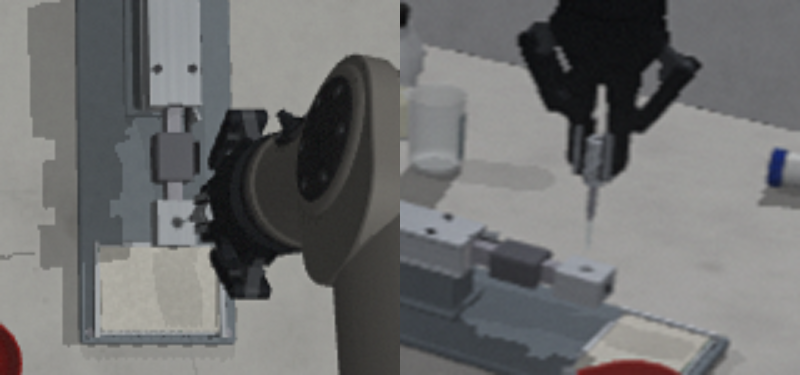

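```bash
python3 - <<'E'
from h import *
t=cv2.imread("pics/top4.png")[215:260,450:498];s=cv2.imread("pics/scene4.png")[120:190,375:425]
cv2.imwrite("pics/g2.png",np.hstack([cv2.resize(t,(400,375),interpolation=2),cv2.resize(s,(400,560),interpolation=2)[:375*0+560][:560] if 0 else cv2.resize(s,(268,375),interpolation=2)]))
S=cams.camera("scene");T=cams.camera("top")
tcp=np.array([.5136,-.2586,.148])
for h in(-.059,-.030,-.006,.028): print(h,proj(S,tcp+[0,0,h]),proj(T,tcp+[0,0,h]))
E
```

```text
-0.059 [[399.73354647 169.77946213]] [[473.47833783 238.2174766 ]]
-0.03 [[400.76575224 158.35832797]] [[477.75009322 236.99249049]]
-0.006 [[401.63933525 148.69232044]] [[481.4752419  235.92425157]]
0.028 [[402.90803123 134.65447317]] [[487.07383157 234.31877701]]
```

View pics/g2.png

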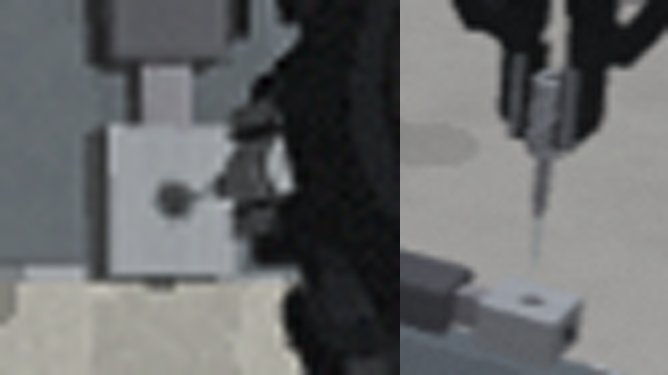

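In the top view the tip is at about (473.2,238.6) and the hole at (471,239). In the scene view the tip is at (400.4,169) and the hole at (399.6,175.8). I'll take the pin-to-hole difference using the same cameras for both.

```bash
python3 - <<'E'
from h import *
S=cams.camera("scene");T=cams.camera("top")
t=cv2.imread("pics/top4.png")[230:248,462:482];s=cv2.imread("pics/scene4.png")[155:185,388:412]
cv2.imwrite("pics/g3.png",np.hstack([cv2.resize(t,None,fx=20,fy=20,interpolation=0),cv2.resize(s,(288,360),interpolation=0)]))
for ht in((470.46,238.57),(471.0,238.9)):
  for hs in((399.1,175.7),(399.7,175.9)): print("hole",tri(T,ht,S,hs)[0])
  print(" plane T",plane(T,ht,.073))
print("planeS",plane(S,(399.1,175.7),.073),plane(S,(399.7,175.9),.073))
for z in (.087,.089,.091): print(z,plane(T,(473.2,238.6),z),plane(S,(400.4,169),z))
E
```

```text
hole [ 0.51357543 -0.25689453  0.07449513]
hole [ 0.5128999  -0.25732671  0.07400712]
 plane T [ 0.51417538 -0.25710316  0.073     ]
hole [ 0.51348605 -0.25785099  0.07405818]
hole [ 0.51281083 -0.25828567  0.07356716]
 plane T [ 0.51352625 -0.25816093  0.073     ]
planeS [ 0.51429095 -0.25966442  0.073     ] [ 0.51270142 -0.25952325  0.073     ]
0.087 [ 0.51300989 -0.258607    0.087     ] [ 0.51542232 -0.2664471   0.087     ]
0.089 [ 0.51284639 -0.25804926  0.089     ] [ 0.51393265 -0.26288925  0.089     ]
0.091 [ 0.51268289 -0.25749152  0.091     ] [ 0.51244298 -0.25933139  0.091     ]
```

View pics/g3.png

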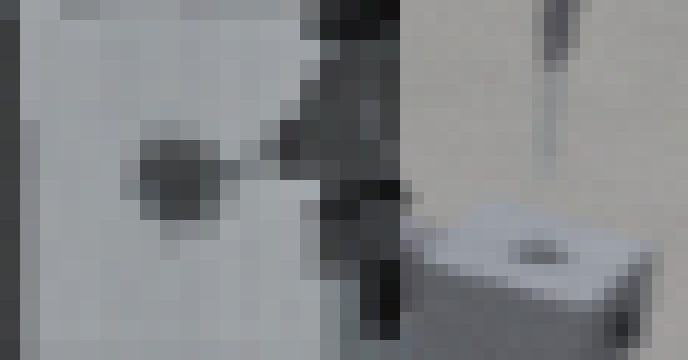

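The tip's projected line lands within about 0.5 mm of the hole in both views. I'll lower 40 mm and look again before the shank goes in.

>>> {"name": "step_arm", "arguments": {
  "deltas": [0, 0, 0.01, 0, 0, 0, 0.005, 0, 0, 0.01, 0, 0, 0, 0.005, 0, 0, 0.01, 0, 0, 0, 0.005, 0, 0, 0.008, 0, 0, 0, 0.005, 0, 0, 0, 0, 0, 0, 0.005]
}}

```text
time_s: 10.07
ee_pos: [0.5124, -0.2582, 0.1084]
tcp_rot: [0.707, 0.707, -0.0, -0.001]
force: [0.7, -0.4, -0.3]
finger_gap: 0.173
```

```bash
python3 - <<'E'
from h import *
for n in("scene","top"):
    c=cams.camera(n);cv2.imwrite(f"pics/{n}5.png",c["frame"][:,:,::-1])
s=monitor.read_state();print(s["ee_pos"],s["force"],s["tcp_rot"])
t=cv2.imread("pics/top5.png")[225:255,455:487];s=cv2.imread("pics/scene5.png")[145:190,380:420]
cv2.imwrite("pics/h1.png",np.hstack([cv2.resize(t,(400,375),interpolation=2),cv2.resize(s,(333,375),interpolation=2)]))
E
```

```text
[ 0.51307068 -0.25846384  0.10937332] [-0.19234487 -0.24958562  0.27964719] [7.07385084e-01 7.06828359e-01 5.22170464e-05 1.05979716e-04]
```

View pics/h1.png

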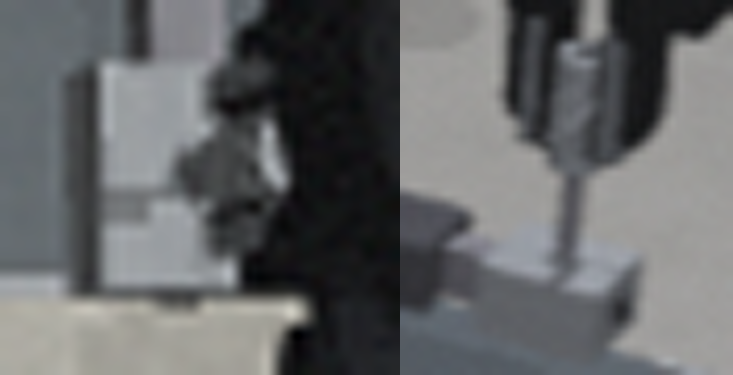

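The scene view shows the shank over the hole at (565,257) and on its axis, with the capillary inside. The contact force is about zero. I'll push on in small steps.

>>> {"name": "step_arm", "arguments": {
  "deltas": [0, 0, 0.003, 0, 0, 0, 0.005, 0, 0, 0.003, 0, 0, 0, 0.005, 0, 0, 0.003, 0, 0, 0, 0.005, 0, 0, 0.003, 0, 0, 0, 0.005]
}}

```text
time_s: 10.68
ee_pos: [0.5133, -0.2587, 0.0973]
tcp_rot: [0.707, 0.707, 0.0, 0.001]
force: [2.0, -0.7, 0.7]
finger_gap: 0.173
```

>>> {"name": "step_arm", "arguments": {
  "deltas": [0, 0, 0.003, 0, 0, 0, 0.005, 0, 0, 0.003, 0, 0, 0, 0.005, 0, 0, 0.003, 0, 0, 0, 0.005, 0, 0, 0.002, 0, 0, 0, 0.005, 0, 0, 0, 0, 0, 0, 0.005]
}}

```text
time_s: 11.3
ee_pos: [0.5133, -0.2586, 0.0862]
tcp_rot: [0.707, 0.707, 0.0, 0.0]
force: [2.5, -0.8, -1.5]
finger_gap: 0.172
```

```bash
python3 - <<'E'
from h import *
for n in("scene","top"):
    c=cams.camera(n);cv2.imwrite(f"pics/{n}6.png",c["frame"][:,:,::-1])
s=monitor.read_state();print(s["ee_pos"],s["force"],s["tcp_rot"])
t=cv2.imread("pics/top6.png")[225:255,455:487];s=cv2.imread("pics/scene6.png")[145:190,380:420]
cv2.imwrite("pics/h2.png",np.hstack([cv2.resize(t,(400,375),interpolation=2),cv2.resize(s,(333,375),interpolation=2)]))
E
```

```text
[ 0.51325679 -0.25861176  0.08624447] [ 2.53326805 -0.56762563 -2.27728813] [7.07382464e-01 7.06830818e-01 2.10981922e-04 4.46538711e-04]
```

View pics/h2.png

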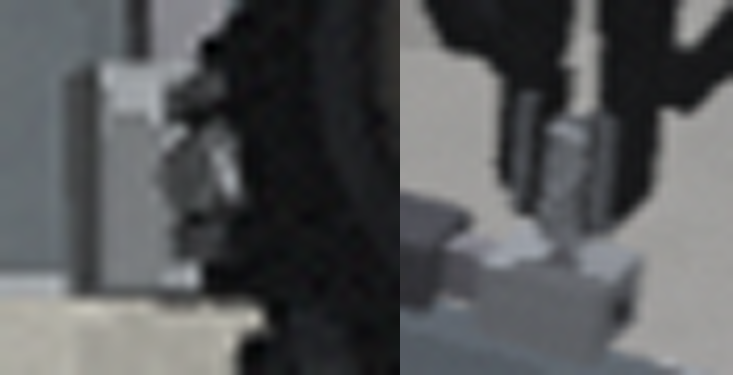

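The shank is most of the way in, and a 2.5 N force toward +x shows a slight offset. I'll nudge +0.5 mm in x and go on down.

>>> {"name": "step_arm", "arguments": {
  "deltas": [0, 0.0005, 0.002, 0, 0, 0, 0.005, 0, 0.0003, 0.002, 0, 0, 0, 0.005, 0, 0, 0.002, 0, 0, 0, 0.005, 0, 0, 0, 0, 0, 0, 0.005]
}}

```text
time_s: 11.9
ee_pos: [0.5135, -0.2585, 0.08]
tcp_rot: [0.707, 0.707, -0.0, -0.0]
force: [1.6, -1.8, -1.5]
finger_gap: 0.171
```

>>> {"name": "step_arm", "arguments": {
  "deltas": [0, 0, 0.001, 0, 0, 0, 0.005, 0, 0, 0.001, 0, 0, 0, 0.005, 0, 0, 0, 0, 0, 0, 0.005]
}}

```text
time_s: 12.28
ee_pos: [0.5136, -0.2585, 0.0785]
tcp_rot: [0.707, 0.707, -0.0, -0.0]
force: [0.6, -0.8, 3.0]
finger_gap: 0.173
```

>>> {"name": "step_arm", "arguments": {
  "deltas": [0, 0, 0.001, 0, 0, 0, 0.005, 0, 0, 0.001, 0, 0, 0, 0.005, 0, 0, 0, 0, 0, 0, 0.005]
}}

```text
time_s: 12.65
ee_pos: [0.5137, -0.2585, 0.0783]
tcp_rot: [0.707, 0.707, -0.001, 0.0]
force: [-4.6, 1.3, 14.5]
finger_gap: 0.175
```

```bash
python3 - <<'E'
from h import *
for n in("scene","top"):
    c=cams.camera(n);cv2.imwrite(f"pics/{n}7.png",c["frame"][:,:,::-1])
s=monitor.read_state();print(s["ee_pos"],s["force"],s["tcp_rot"])
t=cv2.imread("pics/top7.png")[225:255,455:487];s=cv2.imread("pics/scene7.png")[145:190,380:420]
cv2.imwrite("pics/h3.png",np.hstack([cv2.resize(t,(400,375),interpolation=2),cv2.resize(s,(333,375),interpolation=2)]))
E
```

```text
[ 0.51368402 -0.25856934  0.07832732] [-2.97874497  0.91389293 13.79578728] [ 7.07471422e-01  7.06741659e-01 -6.22265321e-04  1.65657060e-04]
```

View pics/h3.png

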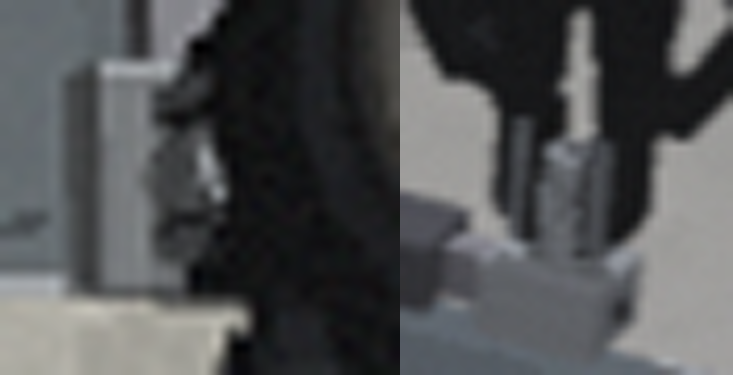

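It is seated: contact at 14 N and the barrel sits on the head. I'll relax the push, open, and lift clear.

>>> {"name": "step_arm", "arguments": {
  "deltas": [0, 0, -0.0015, 0, 0, 0, 0.005, 0, 0, 0, 0, 0, 0, 0.035, 0, 0, 0, 0, 0, 0, 0.035, 0, 0, 0, 0, 0, 0, 0.035, 0, 0, 0, 0, 0, 0, 0.035]
}}

```text
time_s: 13.38
ee_pos: [0.5135, -0.2583, 0.0775]
tcp_rot: [0.707, 0.707, -0.0, -0.0]
force: [-0.1, 0.1, 0.2]
finger_gap: 0.412
```

>>> {"name": "step_arm", "arguments": {
  "deltas": [0, 0, -0.01, 0, 0, 0, 0.035, 0, 0, -0.03, 0, 0, 0, 0.035, 0, 0, -0.04, 0, 0, 0, 0.035, 0, 0, -0.02, 0, 0, 0, 0.035, 0, 0, 0, 0, 0, 0, 0.07]
}}

```text
time_s: 14.0
ee_pos: [0.5151, -0.2589, 0.1802]
tcp_rot: [0.707, 0.707, 0.001, 0.002]
force: [0.5, 0.7, -0.6]
finger_gap: 0.61
```

```bash
python3 - <<'E'
from h import *
for n in("scene","top"):
    c=cams.camera(n);cv2.imwrite(f"pics/{n}8.png",c["frame"][:,:,::-1])
s=monitor.read_state();print(s["ee_pos"],s["force"],s["tcp_rot"])
t=cv2.imread("pics/top8.png")[195:265,440:515];s=cv2.imread("pics/scene8.png")[135:195,350:415]
cv2.imwrite("pics/h4.png",np.hstack([cv2.resize(t,(400,375),interpolation=2),cv2.resize(s,(400,375),interpolation=2)]))
E
```

```text
[ 0.51324544 -0.25837597  0.17744174] [-0.19351413  0.96603671  0.40411338] [ 7.07423152e-01  7.06790200e-01 -2.26183037e-04 -2.14742676e-04]
```

View pics/h4.png

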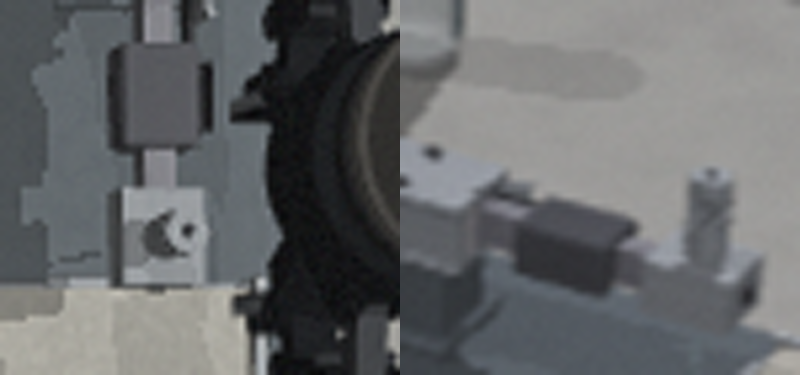

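The pin stands upright in the head with its barrel on the top face. The grip with the black button on its -y side is visible at (160,95) in the left crop. I'll check the seated height numerically, then move over the grip and turn the jaws to y.

```bash
python3 - <<'E'
from h import *
S=cams.camera("scene");T=cams.camera("top")
ut=dark(T["frame"],(474.6,237.8),1);us=dark(S["frame"],(400.2,162),1)
print(ut,us,tri(T,ut,S,us)); print(tri(T,(474.6,237.8),S,(400.2,162)))
for z in(.107,.112):print(proj(T,(.514,-.258,z)),proj(S,(.514,-.258,z)))
print(monitor.read_state()["time_s"])
E
```

```text
[474.70338983 237.5       ] [400.         162.34615385] (array([ 0.51323966, -0.25524996,  0.10950619]), array([-0.01486689, -0.03416777,  0.03326779,  0.00159205]))
(array([ 0.51256976, -0.25467103,  0.11081121]), array([-0.01101599, -0.02532669,  0.02465858,  0.00117387]))
[[475.78431209 237.25545094]] [[400.09862337 162.78296021]]
[[476.52778705 237.04076992]] [[400.27694385 160.80364434]]
14.2
```

>>> {"name": "step_arm", "arguments": {
  "deltas": [0, 0.03, 0, 0, 0, 0, 0.07, 0, 0.0235, 0, 0, 0, 0, 0.07, 0, 0, 0, 0, 0, 10, 0.07, 0, 0, 0, 0, 0, 10, 0.07, 0, 0, 0, 0, 0, 10, 0.07]
}}

```text
time_s: 14.82
ee_pos: [0.5665, -0.2581, 0.1762]
tcp_rot: [0.868, 0.497, -0.001, -0.001]
force: [-0.2, -0.3, -0.8]
finger_gap: 0.819
```

>>> {"name": "step_arm", "arguments": {
  "deltas": [0, 0, 0, 0, 0, 10, 0.07, 0, 0, 0, 0, 0, 10, 0.07, 0, 0, 0, 0, 0, 10, 0.07, 0, 0, 0, 0, 0, 10, 0.07, 0, 0, 0, 0, 0, 10, 0.07]
}}

```text
time_s: 15.45
ee_pos: [0.5665, -0.2582, 0.1763]
tcp_rot: [0.996, 0.084, -0.001, -0.001]
force: [0.9, 0.3, -0.9]
finger_gap: 0.821
```

>>> {"name": "step_arm", "arguments": {
  "deltas": [0, 0, 0, 0, 0, 10, 0.07, 0, 0, 0, 0, 0, 0, 0.07, 0, 0, 0, 0, 0, 0, 0.07, 0, 0, 0, 0, 0, 0, 0.07]
}}

```text
time_s: 15.95
ee_pos: [0.567, -0.2585, 0.1775]
tcp_rot: [1.0, 0.0, -0.0, -0.0]
force: [-0.2, 0.3, -0.8]
finger_gap: 0.817
```

```bash
python3 - <<'E'
from h import *
for n in("scene","top"):
    c=cams.camera(n);cv2.imwrite(f"pics/{n}9.png",c["frame"][:,:,::-1])
s=monitor.read_state();print(s["ee_pos"],s["force"],s["tcp_rot"],s["q"])
t=cv2.imread("pics/top9.png")[175:275,420:527];s=cv2.imread("pics/scene9.png")[85:195,310:427]
cv2.imwrite("pics/h5.png",np.hstack([cv2.resize(t,(400,375),interpolation=2),cv2.resize(s,(400,375),interpolation=2)]))
E
```

```text
[ 0.56714376 -0.25852137  0.17771232] [ 0.07517237 -0.04430445 -0.60566375] [ 9.99999998e-01 -3.28021578e-05 -3.75404263e-05 -2.56828911e-05] [ 0.53347898  0.40068211 -0.22880921  1.66014689  0.09980092  1.09229088
 -1.29470748]
```

View pics/h5.png

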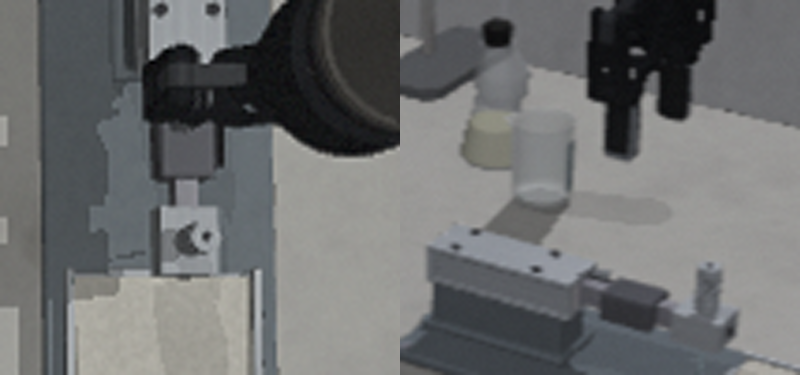

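The fingers are now over the grip with the jaws across y. The pin's top triangulates about 35 mm above the hole mouth in the same cameras (34 expected), so it is home. Next I'll descend to TCP z = 0.045.

>>> {"name": "step_arm", "arguments": {
  "deltas": [0, 0, 0.03, 0, 0, 0, 0.07, 0, 0, 0.03, 0, 0, 0, 0.07, 0, 0, 0.03, 0, 0, 0, 0.07, 0, 0, 0.025, 0, 0, 0, 0.07, 0, 0, 0.0175, 0, 0, 0, 0.07]
}}

```text
time_s: 16.68
ee_pos: [0.5667, -0.2584, 0.0441]
tcp_rot: [1.0, -0.0, -0.0, -0.0]
force: [-0.0, -0.2, 0.3]
finger_gap: 0.817
```

```bash
python3 - <<'E'
from h import *
for n in("scene","top"):
    c=cams.camera(n);cv2.imwrite(f"pics/{n}10.png",c["frame"][:,:,::-1])
s=monitor.read_state();print(s["ee_pos"],s["force"],s["finger_gap"])
t=cv2.imread("pics/top10.png")[175:275,420:527];s=cv2.imread("pics/scene10.png")[105:215,320:437]
cv2.imwrite("pics/h6.png",np.hstack([cv2.resize(t,(400,375),interpolation=2),cv2.resize(s,(400,375),interpolation=2)]))
E
```

```text
[ 0.56578297 -0.25797099  0.04335995] [ 0.29872644 -0.46231642  0.35757348] 0.8203852581121515
```

View pics/h6.png

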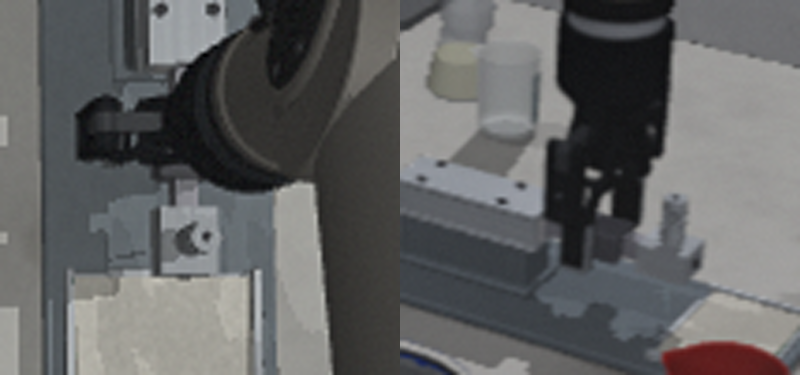

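The fingers straddle the grip with the pads over its middle, and the body is clear of the pin and sleeve. I'll squeeze.

>>> {"name": "step_arm", "arguments": {
  "deltas": [0, 0, 0, 0, 0, 0, 0.015, 0, 0, 0, 0, 0, 0, 0.015, 0, 0, 0, 0, 0, 0, 0.015, 0, 0, 0, 0, 0, 0, 0.015, 0, 0, 0, 0, 0, 0, 0.015],
  "grip_force": 50
}}

```text
time_s: 17.4
ee_pos: [0.5682, -0.2567, 0.0472]
tcp_rot: [1.0, 0.0, 0.001, -0.001]
force: [-1.8, 2.7, 6.3]
finger_gap: 0.343
```

>>> {"name": "step_arm", "arguments": {
  "deltas": [0, 0, 0, 0, 0, 0, 0.015, 0, 0, 0, 0, 0, 0, 0.015]
}}

```text
time_s: 17.65
ee_pos: [0.5682, -0.2567, 0.0472]
tcp_rot: [1.0, 0.0, 0.001, -0.001]
force: [-1.7, 4.4, 6.7]
finger_gap: 0.342
```

Opening 0.342 matches 30.5 mm by the pin's reference (16 mm read 0.172), so the button is in. I'll ease the y and z bias and draw the arm out, starting gently.

>>> {"name": "step_arm", "arguments": {
  "deltas": [0, -0.001, -0.0015, 0, 0, 0, 0.015, -0.004, 0, 0, 0, 0, 0, 0.015, -0.008, 0, 0, 0, 0, 0, 0.015, -0.008, 0, 0, 0, 0, 0, 0.015, 0, 0, 0, 0, 0, 0, 0.015]
}}

```text
time_s: 18.27
ee_pos: [0.5471, -0.2568, 0.0472]
tcp_rot: [1.0, -0.0, 0.0, -0.0]
force: [3.6, 3.2, -0.5]
finger_gap: 0.336
```

```bash
python3 - <<'E'
from h import *
for n in("scene","top"):
    c=cams.camera(n);cv2.imwrite(f"pics/{n}11.png",c["frame"][:,:,::-1])
s=monitor.read_state();print(s["ee_pos"],s["force"],s["finger_gap"])
t=cv2.imread("pics/top11.png")[175:275,420:527];s=cv2.imread("pics/scene11.png")[105:215,320:437]
cv2.imwrite("pics/h7.png",np.hstack([cv2.resize(t,(400,375),interpolation=2),cv2.resize(s,(400,375),interpolation=2)]))
E
```

```text
[ 0.54763331 -0.25684266  0.0472168 ] [ 2.76687771  3.47911975 -0.3567283 ] 0.3381880291051319
```

View pics/h7.png

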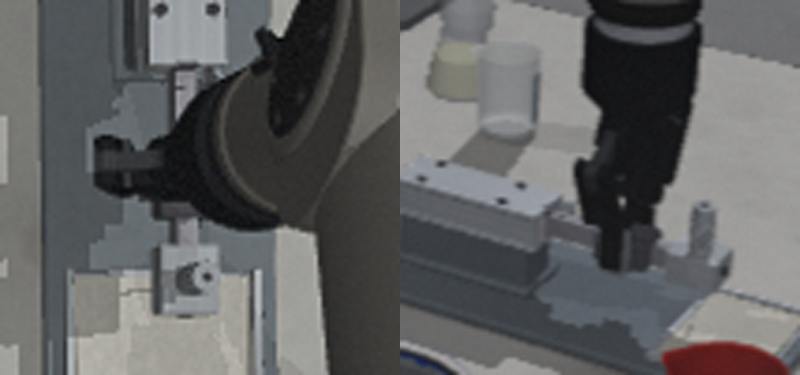

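The arm has left its lock by about 20 mm, with its head at (187,280) in the left crop and the pin still seated. I'll draw on.

>>> {"name": "step_arm", "arguments": {
  "deltas": [-0.01, 0, 0, 0, 0, 0, 0.015, -0.01, 0, 0, 0, 0, 0, 0.015, -0.01, 0, 0, 0, 0, 0, 0.015, -0.008, 0, 0, 0, 0, 0, 0.015, 0, 0, 0, 0, 0, 0, 0.015]
}}

```text
time_s: 19.0
ee_pos: [0.5098, -0.257, 0.0472]
tcp_rot: [1.0, -0.0, 0.001, -0.0]
force: [3.4, 2.3, -1.3]
finger_gap: 0.339
```

>>> {"name": "step_arm", "arguments": {
  "deltas": [0, 0, 0, 0, 0, 0, 0.015, 0, 0, 0, 0, 0, 0, 0.015, 0, 0, 0, 0, 0, 0, 0.015]
}}

```text
time_s: 19.38
ee_pos: [0.5104, -0.2569, 0.0473]
tcp_rot: [1.0, -0.0, 0.001, -0.0]
force: [4.3, 3.8, -0.3]
finger_gap: 0.34
```

```bash
python3 - <<'E'
from h import *
for n in("scene","top"):
    c=cams.camera(n);cv2.imwrite(f"pics/{n}12.png",c["frame"][:,:,::-1])
s=monitor.read_state();print(s["ee_pos"],s["force"],s["finger_gap"])
t=cv2.imread("pics/top12.png");s=cv2.imread("pics/scene12.png")
cv2.imwrite("pics/h8.png",np.hstack([cv2.resize(t[175:275,420:527],(400,375),interpolation=2),cv2.resize(s[105:215,320:437],(400,375),interpolation=2)]))
cv2.imwrite("pics/h9.png",np.hstack([cv2.resize(t[185:225,455:495],(400,400),interpolation=2),cv2.resize(s[145:195,345:395],(400,400),interpolation=2)]))
E
```

```text
[ 0.51038026 -0.25696928  0.04722832] [ 4.42777225  3.48752793 -0.271734  ] 0.34030739676832783
```

View pics/h8.png

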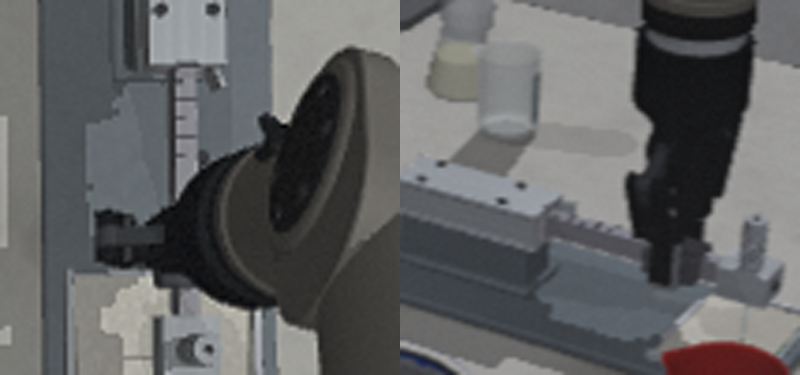

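View pics/h9.png

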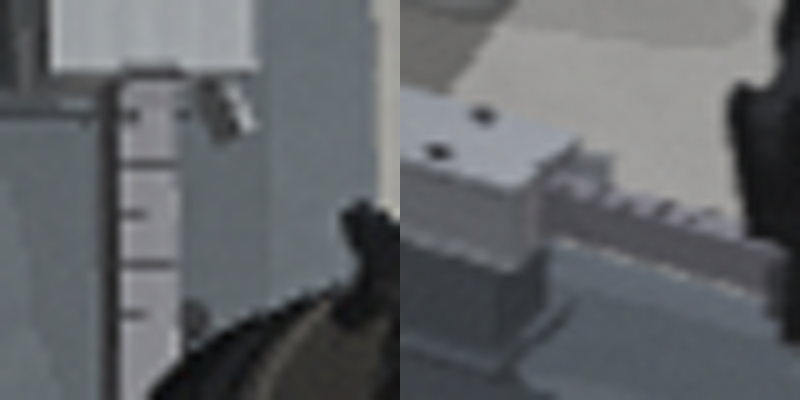

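The 20 mm and 40 mm long lines are at rows 264 and 162 of the top crop. At 50 px per 10 mm, the 60 mm line falls just under the sleeve's mouth (row ~72). So boom is about 58 mm, which agrees with the tool's 57.8 mm travel. I'll refine this with line profiles and the head's displacement.

```bash
python3 - <<'E'
from h import *
T=cams.camera("top");g8=cv2.imread("pics/top8.png",0).astype(float);g=cv2.imread("pics/top12.png",0).astype(float)
p=g[186:224,468:472].mean(1)
print(np.round(p).astype(int).tolist())
# line subpixel
for r in(201,211):
    w=np.clip(np.median(p)-p[r-186-2:r-186+3],0,None);rr=(w*np.arange(r-2,r+3)).sum()/w.sum();print(r,rr,plane(T,(470,rr),.0725),plane(T,(470,rr),.071))
# mouth rows home picture & now, sleeve columns
for nm,im in(("8",g8),("12",g)):
    q=im[180:200,462:478].mean(1);print(nm,np.round(q).astype(int).tolist())
# head: template match displacement on left part of head
tm=g8[228:248,461:468].astype(np.float32)
tm=cv2.imread("pics/top8.png")[226:250,459:470]
res=cv2.matchTemplate(cv2.imread("pics/top12.png")[235:300,455:475],tm,cv2.TM_CCOEFF_NORMED);m=cv2.minMaxLoc(res);print(m)
x,y=m[3];c=res[:,x];d=(c[y+1]-c[y-1])/(2*(2*c[y]-c[y+1]-c[y-1]));print("shift px",235+y+d-226,"mm",(plane(T,(465,238),.073)-plane(T,(465,238+235+y+d-226),.073))[0]*1e3)
E
```

```text
[160, 161, 161, 161, 161, 124, 67, 128, 126, 124, 120, 130, 136, 136, 132, 84, 138, 135, 135, 134, 115, 138, 135, 136, 133, 84, 138, 136, 135, 134, 116, 137, 136, 136, 137, 137, 122, 94]
201 200.95581395348836 [ 0.58949444 -0.25726904  0.0725    ] [ 0.58972412 -0.25767969  0.071     ]
211 210.9600938967136 [ 0.56939534 -0.25701873  0.0725    ] [ 0.56959644 -0.25742903  0.071     ]
8 [156, 155, 155, 156, 156, 156, 156, 157, 157, 157, 158, 143, 83, 86, 85, 87, 82, 90, 91, 94]
12 [158, 158, 158, 159, 159, 159, 159, 160, 160, 160, 161, 146, 87, 95, 94, 95, 83, 97, 102, 105]
(-0.4674728214740753, 0.7686407566070557, (2, 29), (5, 20))
shift px 29.04979 mm 57.607835784059425
```

The head displacement gives 57.6 mm, the tool travel 57.8 mm and the lines about 59 mm. I'll draw a further 1.7 mm, settle and re-measure.

>>> {"name": "step_arm", "arguments": {
  "deltas": [-0.001, 0, 0, 0, 0, 0, 0.015, -0.0007, 0, 0, 0, 0, 0, 0.015, 0, 0, 0, 0, 0, 0, 0.015, 0, 0, 0, 0, 0, 0, 0.015, 0, 0, 0, 0, 0, 0, 0.015]
}}

```text
time_s: 20.15
ee_pos: [0.5088, -0.257, 0.0472]
tcp_rot: [1.0, -0.0, 0.001, -0.0]
force: [3.9, 3.0, -0.7]
finger_gap: 0.339
```

```bash
python3 - <<'E'
from h import *
for n in("scene","top"):
    c=cams.camera(n);cv2.imwrite(f"pics/{n}13.png",c["frame"][:,:,::-1])
T=c;S=cams.camera("scene")
st=monitor.read_state();print(st["ee_pos"],st["force"],st["finger_gap"],st["qvel"].round(4))
for n in(0,8,12,13):
    g=cv2.imread(f"pics/top{n}.png",0).astype(float);print(n,np.round(g[188:224,468:472].mean(1)).astype(int).tolist())
g=cv2.imread("pics/top13.png",0).astype(float);p=g[:,468:472].mean(1)
for r in(201,211,212,202):
    w=np.clip(136-p[r-2:r+3],0,None);rr=(w*np.arange(r-2,r+3)).sum()/w.sum();print(r,rr,plane(T,(470,rr),.072)[0])
for r in(190.9,191.2,191.5):print("mouth",plane(T,(470,r),.0755)[0])
# pin-top dot motion, scene and top
t8=cv2.imread("pics/top8.png");t13=cv2.imread("pics/top13.png")
for box in((226,250,459,478),(232,246,464,480)):
    a,b,l,r=box;tm=t8[a:b,l:r];o=a+20
    res=cv2.matchTemplate(t13[o:o+55,l-5:r+6],tm,cv2.TM_CCOEFF_NORMED);m=cv2.minMaxLoc(res);x,y=m[3];cc=res[:,x];d=(cc[y+1]-cc[y-1])/(2*(2*cc[y]-cc[y+1]-cc[y-1]));sh=o+y+d-a
    print(m[1],"shift",sh,"mm",[(plane(T,(470,238),z)-plane(T,(470,238+sh),z))[0]*1e3 for z in(.073,.107)])
s8=cv2.imread("pics/scene8.png");s13=cv2.imread("pics/scene13.png")
tm=s8[156:182,392:408];res=cv2.matchTemplate(s13[160:215,395:460],tm,cv2.TM_CCOEFF_NORMED);m=cv2.minMaxLoc(res);x,y=m[3]
def sub(c,i): return i+(c[i+1]-c[i-1])/(2*(2*c[i]-c[i+1]-c[i-1]))
X=sub(res[y],x)+395-392;Y=sub(res[:,x],y)+160-156
print("scene",m[1],X,Y,1e3*(plane(S,(400,169),.09)-plane(S,(400+X,169+Y),.09)))
cv2.imwrite("pics/h10.png",np.hstack([cv2.resize(t13[180:280,445:495],(200,400),interpolation=2),cv2.resize(s13[140:220,345:445],(500,400),interpolation=2)]))
E
```

```text
[ 0.50882261 -0.25698388  0.04723866] [ 4.7711351   2.83018168 -0.15466862] 0.3418496147134465 [ 0.001  -0.0007  0.0014  0.0019 -0.001   0.0014  0.    ]
0 [150, 151, 151, 116, 62, 120, 118, 118, 126, 128, 127, 127, 128, 128, 127, 79, 85, 84, 84, 84, 84, 85, 85, 85, 86, 85, 84, 85, 86, 85, 86, 85, 86, 79, 71, 128]
8 [158, 159, 158, 121, 66, 126, 124, 124, 133, 134, 134, 134, 134, 134, 132, 82, 90, 89, 87, 90, 89, 90, 90, 89, 89, 89, 89, 90, 89, 89, 90, 89, 90, 82, 75, 134]
12 [161, 161, 161, 124, 67, 128, 126, 124, 120, 130, 136, 136, 132, 84, 138, 135, 135, 134, 115, 138, 135, 136, 133, 84, 138, 136, 135, 134, 116, 137, 136, 136, 137, 137, 122, 94]
13 [161, 162, 161, 124, 52, 128, 125, 126, 132, 110, 136, 135, 136, 133, 78, 138, 136, 136, 134, 115, 136, 136, 136, 133, 83, 138, 136, 136, 134, 115, 136, 136, 136, 137, 137, 123]
201 201.90438247011951 0.5876620113078748
211 211.93303571428572 0.5675096907201821
212 211.93303571428572 0.5675096907201821
202 201.93951612903226 0.5875913145680225
mouth 0.6092356659534206
mouth 0.608632206403549
mouth 0.6080287964760518
0.7180877327919006 shift 30.046783 mm [np.float64(59.567707311860005), np.float64(57.64719827007892)]
0.7188414335250854 shift 30.23346 mm [np.float64(59.936274794361864), np.float64(58.003882851347996)]
scene 0.960642397403717 23.805878 6.6094513 [59.07890908 -0.33314757  0.        ]
```

View pics/h10.png

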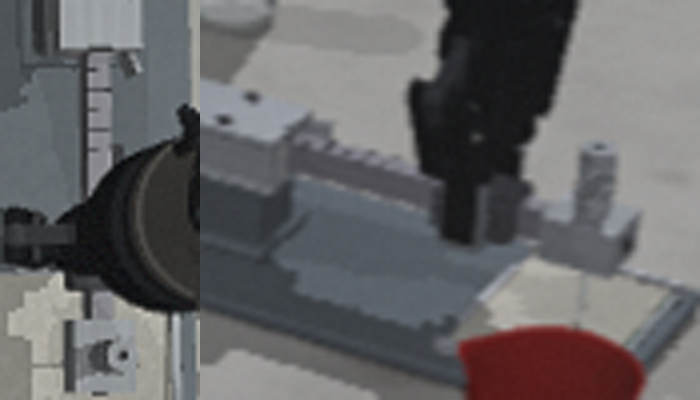

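Estimates of the boom position:

| Method | Boom (mm) |
|---|---|
| Tool travel | 59.4 |
| Head/pin displacement, top view | 59.6–59.9 |
| Head/pin displacement, scene view | 59.1 |
| Tube lines at the mouth | 60–60.9 |

All are inside 57.5–62.5. The picture shows the pin upright on the head at (598,185), the third long line at the mouth, and the button held in (opening 0.342). I'm handing in.

```bash
python3 - <<'E'
from rig import sign_off,monitor
print(sign_off()); s=monitor.read_state();print(s["time_s"],s["ee_pos"],s["finger_gap"])
E
```

```text
the job is handed in; nothing more can be done
None
the job is handed in; nothing more can be done
```

I put the spotting pin fully home in the arm's hole, squeezed the grip to free the arm, drew it out to the 60 mm mark, and handed in at about 20 s, still squeezing. No verdict was reported.

- **Pin:** It seated against the head with about 14 N while the arm was home. Its top measured 35 mm above the hole mouth (34 mm expected), and it was upright on the head in the last picture.
- **Arm:** At the end the arm was still, at about 60 mm. Tool travel gave 59.4 mm, the head's displacement gave 59.1–59.9 mm, and the tube lines at the mouth gave 60–60.9 mm. They disagree by up to 1.8 mm, but all lie within the ±2.5 mm limit.
- **Lock button:** The finger opening read about 30.5 mm, which matches the button fully in. I inferred this from the opening and from the arm coming free, since the cameras could not see the button.
- **Scriber and beaker:** The scriber was in its hole and the beaker standing just after I lifted the pin, and nothing I did later went near either. I did not check them again before handing in.

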